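# Sweep the offcuts off the door panel into the scrap tray

### The job

Clear the wood offcuts off the dark door panel: with your fingers, sweep the three pale oak blocks along the panel and over its end edge, so that all three drop into the bare steel scrap tray and not into the blue parts tray. Only push them, never pick them up or lift them, and leave the wax jar, the red knob and the brass pulls standing where they are.

Things in the scene. Friction and masses are not known exactly. Their poses are not given: they have to be found in the camera images.
- panel: Dark walnut door panel lying level on battens, fixed; 280 mm (its x) by 340 mm (its y), with no rim, its flat top 40 mm above the bench. Origin: centre of its underside, on the bench. Its y axis runs along its length, from one end edge (y = -170 mm) to the other (y = +170 mm); one tray stands against each end edge. It may be turned up to 0.2 rad.
- scrap_tray: Bare steel open tray, fixed, standing on the bench against one end edge of the panel (either one), 280 mm (its x, along that whole edge) by 130 mm (its y) by 34 mm high, walls and floor 4 mm, so that its rim is 6 mm below the panel's top and things pushed over the edge drop into it (1 mm gap between tray and edge). Origin: centre of its underside; axes parallel to the panel's. Empty at the start.
- parts_tray: Blue plastic open tray of the same size, fixed, against the other end edge of the panel, with two brass pulls standing in it. Origin: centre of its underside.
- offcut_a_center (a point): Loose pale oak offcut, a block 40 mm (its x) by 25 mm (its y) by 18 mm high, about 15 g, lying flat on the panel, turned any way. The point is the block's centre, 9 mm above the panel's top. Two offcuts lie along the panel's near (-x) long side and one along its far long side, about 75 mm off the panel's lengthwise centre line, at least 95 mm apart along y when on the same side; nothing else lies in their straight ways along y to either end.
- offcut_b_center (a point): Loose pale oak offcut, a block 40 mm (its x) by 25 mm (its y) by 18 mm high, about 15 g, lying flat on the panel, turned any way. The point is the block's centre, 9 mm above the panel's top. Two offcuts lie along the panel's near (-x) long side and one along its far long side, about 75 mm off the panel's lengthwise centre line, at least 95 mm apart along y when on the same side; nothing else lies in their straight ways along y to either end.
- offcut_c_center (a point): Loose pale oak offcut, a block 40 mm (its x) by 25 mm (its y) by 18 mm high, about 15 g, lying flat on the panel, turned any way. The point is the block's centre, 9 mm above the panel's top. Two offcuts lie along the panel's near (-x) long side and one along its far long side, about 75 mm off the panel's lengthwise centre line, at least 95 mm apart along y when on the same side; nothing else lies in their straight ways along y to either end.
- wax_jar: Amber glass jar with black lid, 42 mm across, 42 mm high, standing loose on the panel's lengthwise centre line among the offcuts. Origin: centre of its underside. To be left alone.
- wood_knob: Red-painted wooden drawer knob, 34 mm across, 37 mm high, standing loose on the panel's lengthwise centre line among the offcuts. Origin: centre of its underside. To be left alone.
- brass_pull_a: Small brass pull, 28 mm across, 26 mm high, standing loose on the blue tray's floor. Origin: centre of its underside. To be left alone.
- brass_pull_b: Small brass pull, 28 mm across, 26 mm high, standing loose on the blue tray's floor. Origin: centre of its underside. To be left alone.

How it is judged:
At the end, for the whole second after the job is handed in: All three offcuts lie at rest in the steel scrap tray (centres inside its walls and less than 36 mm above the bench); the jar, the knob and the brass pulls are within 15 mm of where they stood (x of offcut_a_center in the frame of scrap_tray between -0.136 and 0.136 m and y of offcut_a_center in the frame of scrap_tray between -0.061 and 0.061 m and z of each of offcut_a_center, offcut_b_center, offcut_c_center in the frame of scrap_tray below 0.036 m and linear speed of each of offcut_a, offcut_b, offcut_c below 0.02 m/s and x of offcut_b_center in the frame of scrap_tray between -0.136 and 0.136 m and y of offcut_b_center in the frame of scrap_tray between -0.061 and 0.061 m and x of offcut_c_center in the frame of scrap_tray between -0.136 and 0.136 m and y of offcut_c_center in the frame of scrap_tray between -0.061 and 0.061 m and distance of each of wax_jar, wood_knob, brass_pull_a, brass_pull_b from where it was at the start of the episode below 0.015 m); the robot touches nothing.
It fails at once if The wax jar is pushed, lifted or tipped (moved over 15 mm or tilted over 0.4 rad) (distance of wax_jar from where it was at the start of the episode above 0.015 m or angle between wax_jar's own z axis and vertical above 0.4 rad).
It fails at once if The red knob is pushed, lifted or tipped (moved over 15 mm or tilted over 0.4 rad) (distance of wood_knob from where it was at the start of the episode above 0.015 m or angle between wood_knob's own z axis and vertical above 0.4 rad).
It fails at once if A brass pull is disturbed (moved over 15 mm or tilted over 0.4 rad) (distance of brass_pull_a from where it was at the start of the episode above 0.015 m or angle between brass_pull_a's own z axis and vertical above 0.4 rad).
It fails at once if A brass pull is disturbed (moved over 15 mm or tilted over 0.4 rad) (distance of brass_pull_b from where it was at the start of the episode above 0.015 m or angle between brass_pull_b's own z axis and vertical above 0.4 rad).
It fails at once if An offcut is lifted (its centre more than 22 mm above the panel's top; 9 mm when it lies flat) (height (world z) of any of offcut_a_center, offcut_b_center, offcut_c_center above 0.062 m).
It also fails if it takes over 67 s, if anything falls off the work surface, if the arm or the gripper's body presses on something with over 40 N, if the wrist force passes 120 N, or if a joint passes its speed limit or range.

### The arm

A 6-joint arm with a two-finger parallel gripper is mounted at the origin on the work surface. World frame = base frame: x ahead of the robot, y to its left, z up, the work surface at z = 0. Lengths are in m, angles in rad, forces in N, time in s.
With the tool pointing down it reaches from about 0.375 to 0.9 m from the base axis. Payload 3.1 kg.
Tool frame: the origin (TCP) lies between the finger pads; the fingertips stand 8 mm ahead of it and the grasp point (between the pads) lies 11 mm behind it; z points along the fingers, y is the line along which they close (so a half turn about z gives the same grasp; the last joint's range is limited). The gripper opens to 85 mm and grips with 20 to 120 N. Pads are 22 mm wide; open, the fingers measure 114 mm over their backs; the gripper's body (76 mm by 85 mm) begins 54 mm behind the grasp point. The pads swing forward as they close: fully open they stand 13 mm farther back than shut.
Start: joints at [1.085, 0.527, 1.433, -0, 1.181, -0.178], TCP at [0.189, 0.596, 0.239] pointing down, gripper open.
Joint ranges: [-3.08, 3.08], [-0.75, 2.2], [0.22, 2.44], [-1.43, 4.57], [0, 2.65], [-2.85, 2.85]. Speed limits (rad/s): [2.79, 2.79, 3.14, 3.14, 3.14, 3.14].

### API

Orientations are given as a unit quaternion [x, y, z, w].
In Python, from station import readout, cams, sign_off gives the robot as it stands.
- The arm moves only by the tool send_rows, never from a script. Its argument "commands" is text: rows parted by semicolons, each of 5 numbers parted by spaces: the finger opening in mm, from 0 to 85.4, then the shift along the tool's x, y, z each as a share of 0.02 m, from -1 to 1, then the turn about the tool's z as a share of 4 degrees, from -1 to 1. In form: grip dx dy dz spin; .... A call has 1 to 20 rows; each row shifts and turns the commanded pose from where the row before left it, along the tool's axes as they then stand; what a row does not reach is not made up. A row lasts 1/12 s, in which the tool goes at most 41.7 mm and 7.16 degrees, less where a joint would pass 70% of its speed; a pose out of reach is approached as far as the arm can. A call with a number of a shift or a turn outside -1 to 1 is refused whole. A call with a gripper value outside its range is refused whole. The fingers move at their own pace and stop on an object; "grip_force" is the grip in N (left out, the last holds). Time passes only in rows, so rows that do not move let the fingers close. It gives the time, the measured TCP pose, the force, the opening and the grip force at its end, in the units of the state.
- readout.sense(): the state, without advancing time (a new reading comes with each control period).
- cams.snapshot(name): name is "scene" or "side" or "wrist"; returns a dict with "pixels" (480x640x3 uint8, red, green, blue), "intrinsics" (3x3 intrinsics, pixels), "eye" and "rotation" of the camera in the world. Camera axes: x right, y down, z forward; pixel columns grow to the right and rows downward; lengths in m; the calibration is good to about 2 mm. A picture is of the moment at which its call begins. There is no depth.
- sign_off(): hands the job in; it is judged then, once.
The state is a dict: "t": time; "q": joint angles; "qd": joint speeds; "tau": joint torques, N m; "tcp_pos": TCP position; "tool_rot": TCP orientation; "force": force on the tool from outside, world axes, zero at the start; "ft_torque": the same for the moment, N m; "finger_gap": opening from 0.0 (shut) to 1.0 (fully open); "gripper_force": force on a finger pad.
Only numpy, scipy, OpenCV 4.12 (cv2) and the standard library are available. Lean on these libraries where they do the work, as an engineer would, in place of code of your own. Each camera call takes 0.05 s, during which the arm holds its last target. There are 200 camera calls.

## Working session

There is one attempt and no reset: what is moved stays moved. The work goes in short steps, Python scripts to look and compute and a tool call to move; the robot and the scene stay as the last step left them, time stands still between calls to the robot, and variables do not carry over. Pictures are saved under pics/ and viewed, at most 10 in all, crops included, and the job is handed in when it is done.

Besides the shell and the picture viewer there is one more tool, called after "Request:" as name(argument=value, ...) on one line, values as JSON. send_rows: Moves the arm, as the interface text tells. Its arguments: {"type":"object","properties":{"commands":{"type":"string"},"grip_force":{"type":"number"}},"required":["commands"]}

```bash
mkdir -p pics; cat > h.py <<'E'
import numpy as np,cv2
from station import readout,cams,sign_off
def snap(n,f=None):
    s=cams.snapshot(n)
    if f: cv2.imwrite('pics/'+f,s['pixels'][:,:,::-1])
    return s
def ray(s,uv,z):
    uv=np.atleast_2d(np.array(uv,float)); K=np.array(s['intrinsics']);R=np.array(s['rotation']);e=np.array(s['eye'])
    d=(R@np.linalg.inv(K)@np.c_[uv,np.ones(len(uv))].T).T
    return e+d*((z-e[2])/d[:,2])[:,None]
E
python3 - <<'E'
from h import *
import pickle
d={}
for n in('scene','side'):
    d[n]=snap(n,n+'0.png'); print(n,d[n]['eye'],np.array(d[n]['rotation']).round(2).tolist())
pickle.dump(d,open('s0.pkl','wb'))
s=readout.sense();print(s['t'],s['tcp_pos'],s['tool_rot'],s['finger_gap'])
E
```

```text
scene [ 1.01824693 -0.14057474  0.5613751 ] [0.74, 0.56, -0.22, -0.3]
side [0.46577665 0.62120107 0.7367052 ] [-0.07, 0.93, -0.36, 0.02]
0.1 [0.18841798 0.59524388 0.23839951] [ 1.52787537e-01  9.88258517e-01 -9.75184250e-04 -3.48276007e-04] 0.996729842649529
```

View pics/scene0.png

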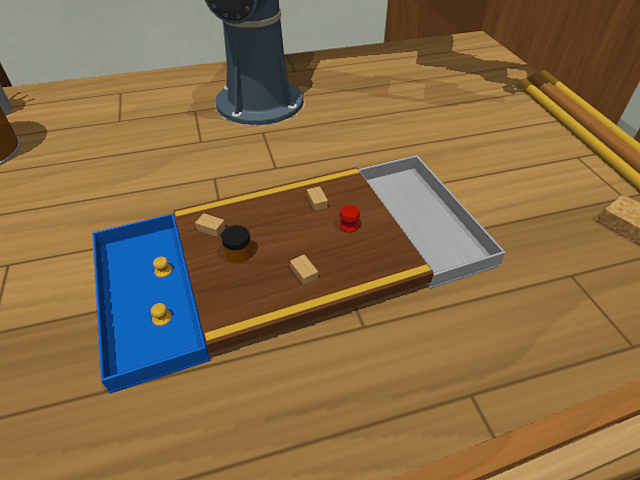

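View pics/side0.png

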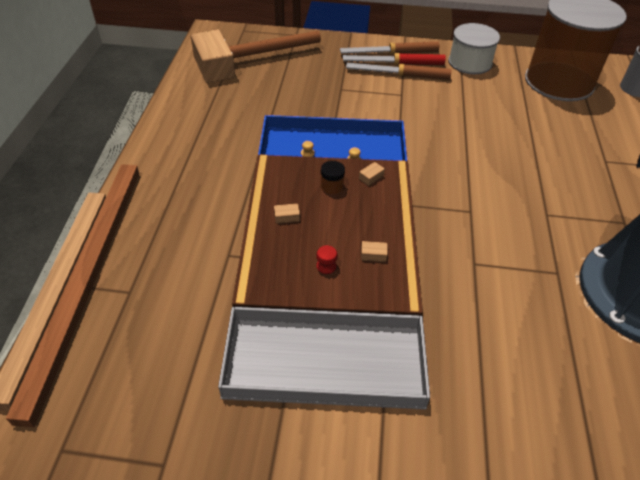

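The scene view shows the steel tray at right (430,220), at +y, and the blue one at left. The blocks are near (210,224), (317,198) and (304,269). The side view shows the blocks at (287,213), (372,174) and (374,251), the jar at (333,175) and the knob at (327,260).

```bash
python3 - <<'E'
from h import *
import pickle
d=pickle.load(open('s0.pkl','rb'))
C={'scene':[(176,214),(360,170),(432,267),(207,341)],'side':[(261,155),(404,158),(418,310),(236,305)]}
B={'scene':[(210,224),(317,198),(304,269)],'side':[(372,174),(374,251),(287,213)]}
for n in C:
    s=d[n]; p=ray(s,C[n],.04);print(n,'corners',p[:,:2].round(3).tolist())
    print(' sides',[np.linalg.norm(p[i]-p[(i+1)%4]).round(3) for i in range(4)])
    hsv=cv2.cvtColor(s['pixels'],cv2.COLOR_RGB2HSV)
    for b in B[n]: print(' px',b,hsv[b[1],b[0]])
    # top faces: light, unsaturated, bright
    m=cv2.inRange(hsv,(8,30,150),(25,150,255)); 
    for b in B[n]:
        w=np.zeros_like(m);w[b[1]-22:b[1]+22,b[0]-22:b[0]+22]=255
        k,l,st,ce=cv2.connectedComponentsWithStats(m&w)
        i=1+np.argmax(st[1:,4]);c,_=cv2.findContours((l==i).astype('uint8'),0,2)
        r=cv2.minAreaRect(ray(s,c[0][:,0,:],.058)[:,:2].astype('float32')*1000)
        print(b,st[i,4],ce[i].round(1),'top xy',ray(s,ce[i],.055)[0,:2].round(3),np.round(r[0]),np.round(r[1]),round(r[2]))
for n,q in(('jar',{'scene':((235,237),.042+.04),'side':((333,170),.082)}),('knob',{'scene':((349,212),.074),'side':((327,253),.074)})):
    for k in q: print(n,k,ray(d[k],q[k][0],q[k][1])[0,:2].round(3))
E
```

```text
Traceback (most recent call last):
  File "h.py", line 9, in ray
    d=(R@np.linalg.inv(K)@np.c_[uv,np.ones(len(uv))].T).T
       ~^~~~~~~~~~~~~~~~~
ValueError: matmul: Input operand 1 has a mismatch in its core dimension 0, with gufunc signature (n?,k),(k,m?)->(n?,m?) (size 3 is different from 4)
```

```bash
sed -i "s/R=np.array(s\['rotation'\])/R=Rotation.from_quat(s['rotation']).as_matrix()/; 1a from scipy.spatial.transform import Rotation" h.py
cat > m.py <<'E'
from h import *
import pickle
d=pickle.load(open('s0.pkl','rb'))
C={'scene':[(176,214),(360,170),(432,267),(207,341)],'side':[(261,155),(404,158),(418,310),(236,305)]}
B={'scene':[(210,224),(317,198),(304,269)],'side':[(372,174),(374,251),(287,213)]}
for n in C:
    s=d[n]; p=ray(s,C[n],.04);print(n,'corners',p[:,:2].round(3).tolist())
    print(' sides',[np.linalg.norm(p[i]-p[(i+1)%4]).round(3) for i in range(4)])
    hsv=cv2.cvtColor(s['pixels'],cv2.COLOR_RGB2HSV)
    m=cv2.inRange(hsv,(8,30,150),(25,150,255)); 
    for b in B[n]:
        w=np.zeros_like(m);w[b[1]-22:b[1]+22,b[0]-22:b[0]+22]=255
        k,l,st,ce=cv2.connectedComponentsWithStats(m&w)
        i=1+np.argmax(st[1:,4]);c,_=cv2.findContours((l==i).astype('uint8'),0,2)
        r=cv2.minAreaRect(ray(s,c[0][:,0,:],.058)[:,:2].astype('float32')*1000)
        print(b,hsv[b[1],b[0]],st[i,4],ce[i].round(1),'top xy',ray(s,ce[i],.055)[0,:2].round(3),np.round(r[0]),np.round(r[1]),round(r[2]))
for n,q in(('jar',{'scene':((235,237),.082),'side':((333,170),.082)}),('knob',{'scene':((349,212),.074),'side':((327,253),.074)})):
    for k in q: print(n,k,ray(d[k],q[k][0],q[k][1])[0,:2].round(3))
E
python3 m.py
```

```text
scene corners [[0.404, -0.213], [0.374, 0.124], [0.63, 0.148], [0.665, -0.191]]
 sides [np.float64(0.338), np.float64(0.257), np.float64(0.34), np.float64(0.262)]
(210, 224) [ 18 122 200] 272 [209.2 221. ] top xy [ 0.453 -0.161] [ 456. -161.] [40. 25.] 50
(317, 198) [ 18 120 195] 225 [316.7 194.6] top xy [0.438 0.022] [441.  21.] [40. 25.] 4
(304, 269) [ 18 122 196] 351 [303.5 265.9] top xy [ 0.587 -0.04 ] [589. -41.] [40. 25.] 16
side corners [[0.663, -0.193], [0.399, -0.225], [0.368, 0.116], [0.633, 0.146]]
 sides [np.float64(0.266), np.float64(0.343), np.float64(0.267), np.float64(0.34)]
(372, 174) [ 15 123 215] 213 [371.7 169.7] top xy [ 0.457 -0.166] [ 457. -163.] [41. 25.] 50
(374, 251) [ 15 123 220] 309 [374.  247.6] top xy [0.441 0.017] [441.  20.] [38. 25.] 4
(287, 213) [ 15 124 214] 263 [286.  209.5] top xy [ 0.591 -0.045] [590. -42.] [40. 25.] 16
jar scene [ 0.528 -0.128]
jar side [ 0.522 -0.124]
knob scene [0.514 0.053]
knob side [0.511 0.056]
```

Both views agree within 3 mm, and every block comes out at 40 x 25 mm. I'll use panel centre (0.517, -0.034) and a turn of 0.09 rad. In panel coordinates (mm), A is (-72,-122), B is (-71,61) and C is (72,-14). First I'll turn the tool so its x runs along the sweep, with the fingers nearly shut.

Request:
send_rows(commands="14 0 0 0 1;14 0 0 0 1;14 0 0 0 1;14 0 0 0 1;14 0 0 0 1;14 0 0 0 1;14 0 0 0 1;14 0 0 0 1;14 0 0 0 1;14 0 0 0 1;14 0 0 0 1;14 0 0 0 1;14 0 0 0 1;14 0 0 0 1;14 0 0 0 1;14 0 0 0 1;14 0 0 0 0.8;14 0 0 0 0", grip_force=30)

```text
t: 1.6
tcp_pos: [0.1885, 0.5955, 0.2387]
tool_rot: [0.674, 0.738, -0.001, 0.0]
force: [-0.3, 0.5, 0.2]
finger_gap: 0.163
gripper_force: 0.0
```

```bash
cat > st.py <<'E'
from h import *
s=readout.sense();p=np.array(s['tcp_pos']);a=.09
r=p[:2]-[.517,-.034];x=np.array([np.cos(a),np.sin(a)]);y=np.array([-np.sin(a),np.cos(a)])
R=Rotation.from_quat(s['tool_rot']).as_matrix()
print('t',round(s['t'],2),"tool-y(x') %.1f tool-x(y') %.1f z %.1f mm"%(r@x*1e3,r@y*1e3,p[2]*1e3),'toolx angle',np.arctan2(R[1,0],R[0,0]).round(3),'gap',round(s['finger_gap'],2),'F',np.round(s['force'],1),'q',np.round(s['q'],2))
E
python3 st.py
```

```text
t 1.6 tool-y(x') -270.6 tool-x(y') 656.4 z 238.7 mm toolx angle 1.661 gap 0.16 F [-0.3  0.5  0.2] q [ 1.09  0.53  1.43 -0.    1.18  1.  ]
```

Request:
send_rows(commands="14 -1 0.31 0 0;14 -1 0.31 0 0;14 -1 0.31 0 0;14 -1 0.31 0 0;14 -1 0.31 0 0;14 -1 0.31 0 0;14 -1 0.31 0 0;14 -1 0.31 0 0;14 -1 0.31 0 0;14 -1 0.31 0 0;14 -1 0.31 0 0;14 -1 0.31 0 0;14 -1 0.31 0 0;14 -1 0.31 0 0;14 -1 0.31 0 0;14 -1 0.31 0 0")

```text
t: 2.93
tcp_pos: [0.3167, 0.2852, 0.2393]
tool_rot: [0.673, 0.739, -0.0, -0.0]
force: [0.9, -0.3, -0.2]
finger_gap: 0.164
gripper_force: 0.0
```

Request:
send_rows(commands="14 -1 0.31 0 0;14 -1 0.31 0 0;14 -1 0.31 0 0;14 -1 0.31 0 0;14 -1 0.31 0 0;14 -1 0.31 0 0;14 -1 0.31 0 0;14 -1 0.31 0 0;14 -1 0.31 0 0;14 -1 0.31 0 0;14 -1 0.31 0 0;14 -1 0.31 0 0;14 -1 0.31 0 0;14 -1 0.31 0 0;14 -1 0.31 0 0;14 -0.8 0.31 0 0;14 0 0 0 0;14 0 0 0 0")

```text
t: 4.43
tcp_pos: [0.4442, -0.0199, 0.2391]
tool_rot: [0.674, 0.738, -0.0, -0.0]
force: [-0.2, -0.2, 0.3]
finger_gap: 0.163
gripper_force: 0.0
```

```bash
python3 st.py
```

```text
t 4.43 tool-y(x') -71.3 tool-x(y') 20.6 z 239.1 mm toolx angle 1.661 gap 0.16 F [-0.2 -0.2  0.3] q [-0.3   0.29  1.87  0.    0.99 -0.39]
```

Request:
send_rows(commands="14 0 0 1 0;14 0 0 1 0;14 0 0 1 0;14 0 0 1 0;14 0 0 1 0;14 0 0 1 0;14 0 0 1 0;14 0 0 1 0;14 0 0 0.7 0;14 0 0 0.5 0;14 0 0 0 0;14 0 0 0 0;14 0 0 0 0")

```text
t: 5.52
tcp_pos: [0.4441, -0.0189, 0.0558]
tool_rot: [0.674, 0.739, 0.0, 0.0]
force: [0.6, 1.2, 0.5]
finger_gap: 0.159
gripper_force: 0.0
```

```bash
python3 st.py; python3 -c "
from h import *
s=snap('side','side1.png');a=s['pixels'][100:420,200:460];cv2.imwrite('pics/s1c.png',cv2.resize(a,None,fx=1.8,fy=1.8)[:,:,::-1])"
```

```text
t 5.52 tool-y(x') -71.3 tool-x(y') 21.5 z 55.8 mm toolx angle 1.663 gap 0.16 F [0.6 1.2 0.5] q [-0.3   0.64  2.02  0.    0.48 -0.39]
```

View pics/s1c.png

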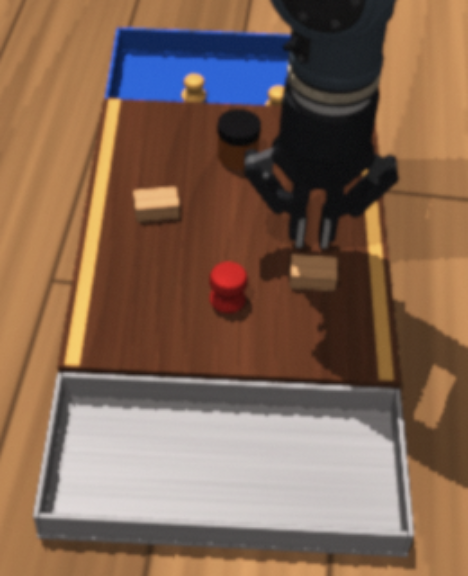

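The fingers stand squarely behind block B (314,272 in the crop). The knuckles are well above the knob's top, so I'll push.

Request:
send_rows(commands="14 0.5 0 0 0;14 0.5 0 0 0;14 0.5 0 0 0;14 0.5 0 0 0;14 0.5 0 0 0;14 0.5 0 0 0;14 0.5 0 0 0;14 0.5 0 0 0;14 0.5 0 0 0;14 0.5 0 0 0;14 0.5 0 0 0;14 0.5 0 0 0")

```text
t: 6.57
tcp_pos: [0.4331, 0.101, 0.0553]
tool_rot: [0.674, 0.739, -0.0, -0.0]
force: [-0.4, 0.0, -0.1]
finger_gap: 0.166
gripper_force: 0.1
```

Request:
send_rows(commands="14 0.5 0 0 0;14 0.5 0 0 0;14 0.5 0 0 0;14 0.5 0 0 0;14 0.5 0 0 0;14 0 0 0 0;14 0 0 0 0;14 0 0 0 0")

```text
t: 7.23
tcp_pos: [0.4287, 0.1498, 0.0553]
tool_rot: [0.674, 0.739, -0.0, 0.0]
force: [-0.3, -0.9, -0.5]
finger_gap: 0.166
gripper_force: 0.0
```

```bash
python3 st.py; python3 -c "
from h import *
s=snap('scene','scene2.png');a=s['pixels'][60:400,80:520];cv2.imwrite('pics/s2c.png',cv2.resize(a,None,fx=1.5,fy=1.5)[:,:,::-1])"
```

```text
t 7.23 tool-y(x') -71.4 tool-x(y') 191.0 z 55.3 mm toolx angle 1.662 gap 0.17 F [-0.3 -0.9 -0.5] q [ 0.09  0.65  2.   -0.    0.49 -0.  ]
```

View pics/s2c.png

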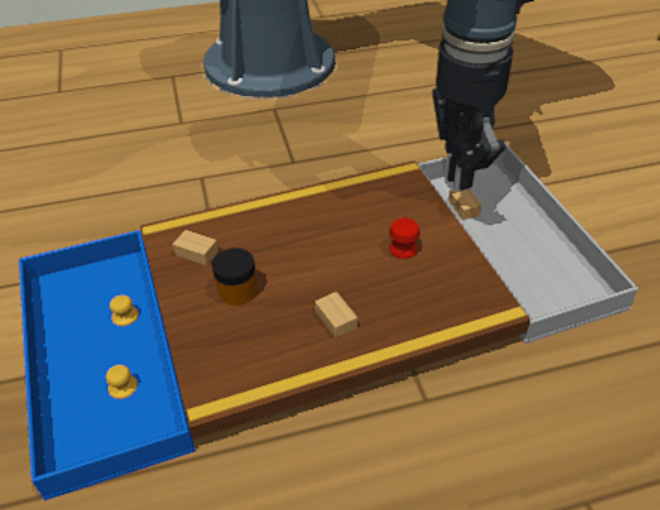

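B is over the edge at (463,203) and looks as if it may be leaning on the fingers. I'll push a little farther, then rise.

Request:
send_rows(commands="14 0.5 0 0 0;14 0.5 0 0 0;14 0.5 0 0 0;14 0 0 0 0;14 0 0 -0.5 0;14 0 0 -1 0;14 0 0 -1 0;14 -1 0 -1 0;14 -1 0 -0.5 0;14 -1 0 0 0;14 -1 0 0 0;14 0 0 0 0;14 0 0 0 0")

```text
t: 8.37
tcp_pos: [0.4333, 0.0996, 0.1354]
tool_rot: [0.675, 0.738, 0.0, -0.0]
force: [-0.1, 0.3, -0.0]
finger_gap: 0.165
gripper_force: 0.0
```

```bash
python3 st.py; python3 -c "
from h import *
s=snap('scene','scene3.png');a=s['pixels'][140:300,330:520];b=snap('side')['pixels'][280:420,200:460]
r=lambda i:cv2.resize(i,(390,330));cv2.imwrite('pics/s3c.png',np.hstack([r(a),r(b)])[:,:,::-1])"
```

```text
t 8.37 tool-y(x') -71.4 tool-x(y') 140.6 z 135.4 mm toolx angle 1.66 gap 0.16 F [-0.1  0.3 -0. ] q [-0.03  0.47  1.97  0.    0.7  -0.12]
```

View pics/s3c.png

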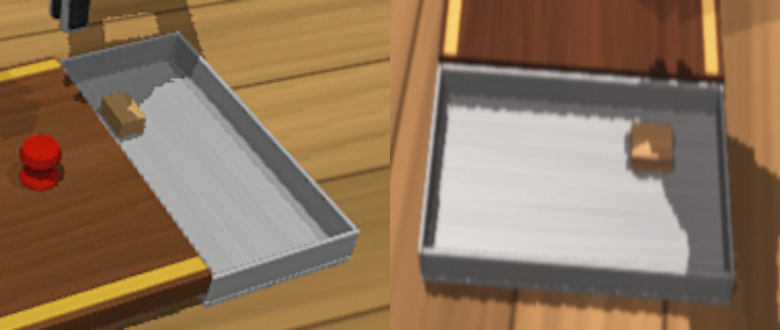

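```bash
python3 -c "
from h import *
a=.09;x=np.array([np.cos(a),np.sin(a)]);y=np.array([-np.sin(a),np.cos(a)])
for n,uv in(('side',(373,343)),('scene',(391,195))):
  s=snap(n)
  for z in(.013,.02,.029):
    r=ray(s,uv,z)[0,:2]-[.517,-.034]; print(n,z,r@x*1e3//1,r@y*1e3//1)
"
```

```text
side 0.013 -71.0 205.0
side 0.02 -70.0 209.0
side 0.029 -69.0 215.0
scene 0.013 -71.0 208.0
scene 0.02 -64.0 203.0
scene 0.029 -54.0 197.0
```

B lies low in the tray at about (-69, 206). I'll slide it sideways to make room for A.

Request:
send_rows(commands="0 0.65 -0.44 0 0;0 0.65 -0.44 0 0;0 0.65 -0.44 0 0;0 0.65 -0.44 0 0;0 0.65 -0.44 0 0;0 0 0 0.7 0;0 0 0 0.7 0;0 0 0 0.7 0;0 0 0 0.7 0;0 0 0 0.7 0;0 0 0 0.7 0;0 0 0 0.7 0;0 0 0 0.7 0;0 0 0 0 0;0 0 0 0 0")

```text
t: 9.82
tcp_pos: [0.3829, 0.1612, 0.0228]
tool_rot: [0.674, 0.739, -0.001, -0.001]
force: [-0.0, -0.2, 0.5]
finger_gap: -0.001
gripper_force: 0.0
```

Request:
send_rows(commands="0 0 0.4 0 0;0 0 0.4 0 0;0 0 0.4 0 0;0 0 0.4 0 0;0 0 0.4 0 0;0 0 0.4 0 0;0 0 0.4 0 0;0 0 0.4 0 0;0 0 0.4 0 0;0 0 0.4 0 0;0 0 0 0 0;0 0 -0.3 0 0;0 0 0 -1 0;0 0 0 -1 0;0 0 0 -1 0;0 0 0 -1 0;0 0 0 -1 0;0 0 0 -1 0;0 0 0 0 0;0 0 0 0 0")

```text
t: 11.48
tcp_pos: [0.4574, 0.1675, 0.144]
tool_rot: [0.674, 0.739, 0.001, 0.001]
force: [1.3, -0.4, -0.5]
finger_gap: -0.0
gripper_force: 0.0
```

```bash
python3 st.py
```

```text
t 11.48 tool-y(x') -41.3 tool-x(y') 206.1 z 144.0 mm toolx angle 1.662 gap -0.0 F [ 1.3 -0.4 -0.5] q [ 0.12  0.5   1.87 -0.    0.78  0.03]
```

Request:
send_rows(commands="14 -1 -0.08 0 0;14 -1 -0.08 0 0;14 -1 -0.08 0 0;14 -1 -0.08 0 0;14 -1 -0.08 0 0;14 -1 -0.08 0 0;14 -1 -0.08 0 0;14 -1 -0.08 0 0;14 -1 -0.08 0 0;14 -1 -0.08 0 0;14 -1 -0.08 0 0;14 -1 -0.08 0 0;14 -1 -0.08 0 0;14 -1 -0.08 0 0;14 -1 -0.08 0 0;14 -1 -0.08 0 0;14 -1 -0.08 0 0;14 -1 -0.08 0 0;14 -0.8 -0.1 0 0;14 0 0 0 0")

```text
t: 13.15
tcp_pos: [0.4607, -0.2125, 0.1419]
tool_rot: [0.675, 0.738, -0.0, 0.0]
force: [0.9, -0.3, -0.5]
finger_gap: 0.166
gripper_force: 0.0
```

Request:
send_rows(commands="14 0 0 0.8 0;14 0 0 0.8 0;14 0 0 0.8 0;14 0 0 0.8 0;14 0 0 0.8 0;14 0 0 0.4 0;14 0 0 0 0;14 0 0 0 0")

```text
t: 13.82
tcp_pos: [0.4602, -0.2088, 0.0547]
tool_rot: [0.674, 0.739, -0.0, -0.001]
force: [0.5, -0.8, -0.9]
finger_gap: 0.166
gripper_force: 0.0
```

```bash
python3 st.py; python3 -c "
from h import *
a=snap('scene')['pixels'][100:360,80:480];b=snap('side')['pixels'][100:420,200:460]
cv2.imwrite('pics/s4c.png',np.hstack([cv2.resize(a,(430,420)),cv2.resize(b,(340,420))])[:,:,::-1])"
```

```text
t 13.82 tool-y(x') -72.3 tool-x(y') -169.0 z 54.7 mm toolx angle 1.662 gap 0.17 F [ 0.5 -0.8 -0.9] q [-0.65  0.68  1.87  0.    0.6  -0.74]
```

View pics/s4c.png

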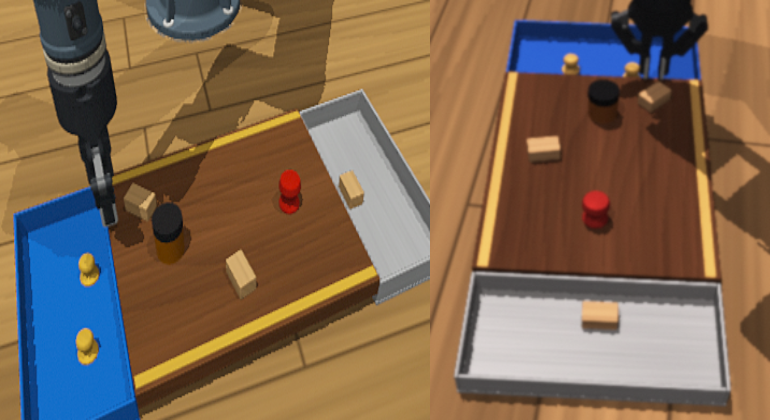

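B now lies mid-tray (right half, 600,314), and the fingers stand behind A (653,97). I'll sweep A.

Request:
send_rows(commands="14 0.4 0 0 0;14 0.4 0 0 0;14 0.4 0 0 0;14 0.4 0 0 0;14 0.4 0 0 0;14 0.4 0 0 0;14 0.4 0 0 0;14 0.4 0 0 0;14 0.4 0 0 0;14 0.4 0 0 0;14 0.4 0 0 0;14 0.4 0 0 0;14 0.4 0 0 0;14 0.4 0 0 0;14 0.4 0 0 0;14 0.4 0 0 0;14 0.4 0 0 0;14 0.4 0 0 0;14 0.4 0 0 0;14 0.4 0 0 0")

```text
t: 15.58
tcp_pos: [0.4461, -0.0497, 0.0553]
tool_rot: [0.674, 0.739, -0.0, -0.0]
force: [-0.3, -0.3, -0.3]
finger_gap: 0.163
gripper_force: 0.0
```

```bash
python3 st.py; python3 -c "
from h import *
a=snap('scene')['pixels'][100:360,80:480];b=snap('side')['pixels'][100:420,200:460]
cv2.imwrite('pics/s5c.png',np.hstack([cv2.resize(a,(430,420)),cv2.resize(b,(340,420))])[:,:,::-1])"
```

```text
t 15.58 tool-y(x') -72.0 tool-x(y') -9.2 z 55.3 mm toolx angle 1.662 gap 0.16 F [-0.3 -0.3 -0.3] q [-0.36  0.65  2.01 -0.    0.48 -0.45]
```

View pics/s5c.png

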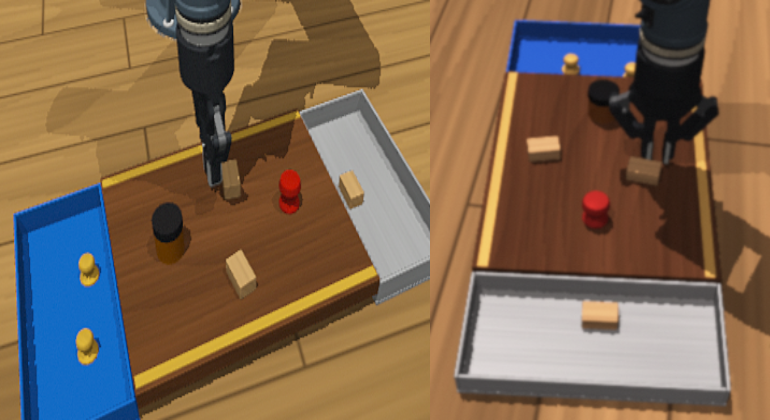

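A has turned flush against the fingers (643,171), with about 25 mm to spare from the knob. I'll continue with a slight steer away from it.

Request:
send_rows(commands="14 0.45 -0.02 0 0;14 0.45 -0.02 0 0;14 0.45 -0.02 0 0;14 0.45 -0.02 0 0;14 0.45 -0.02 0 0;14 0.45 -0.02 0 0;14 0.45 -0.02 0 0;14 0.45 -0.02 0 0;14 0.45 -0.02 0 0;14 0.45 -0.02 0 0;14 0.45 -0.02 0 0;14 0.45 -0.02 0 0;14 0.45 -0.02 0 0;14 0.45 -0.02 0 0;14 0.45 -0.02 0 0;14 0.45 -0.02 0 0;14 0.45 -0.02 0 0;14 0.45 -0.02 0 0;14 0.45 -0.02 0 0;14 0.45 -0.02 0 0")

```text
t: 17.35
tcp_pos: [0.4217, 0.129, 0.0553]
tool_rot: [0.674, 0.739, 0.0, 0.0]
force: [-0.1, -0.4, -0.4]
finger_gap: 0.164
gripper_force: 0.0
```

Request:
send_rows(commands="14 0.45 0 0 0;14 0.45 0 0 0;14 0.45 0 0 0;14 0.45 0 0 0;14 0 0 0 0;14 0 0 0 0;14 0 0 -0.5 0;14 0 0 -1 0;14 0 0 -1 0;14 0 0 -1 0;14 0 0 -1 0;14 0 0 0 0")

```text
t: 18.35
tcp_pos: [0.4206, 0.1638, 0.1482]
tool_rot: [0.674, 0.738, 0.003, 0.002]
force: [0.2, 0.1, -0.5]
finger_gap: 0.166
gripper_force: 0.0
```

```bash
python3 st.py
```

```text
t 18.35 tool-y(x') -78.2 tool-x(y') 205.7 z 148.2 mm toolx angle 1.661 gap 0.17 F [ 0.2  0.1 -0.5] q [ 0.12  0.45  1.95 -0.    0.73  0.03]
```

Request:
send_rows(commands="14 -0.93 0.54 0 0;14 -0.93 0.54 0 0;14 -0.93 0.54 0 0;14 -0.93 0.54 0 0;14 -0.93 0.54 0 0;14 -0.93 0.54 0 0;14 -0.93 0.54 0 0;14 -0.93 0.54 0 0;14 -0.93 0.54 0 0;14 -0.93 0.54 0 0;14 -0.93 0.54 0 0;14 -0.93 0.54 0 0;14 -0.93 0.54 0 0;14 -0.93 0.5 0 0;14 0 0 0 0;14 0 0 0 0")

```text
t: 19.68
tcp_pos: [0.5918, -0.0828, 0.1442]
tool_rot: [0.675, 0.738, -0.0, -0.001]
force: [-0.8, -0.3, -1.1]
finger_gap: 0.166
gripper_force: 0.0
```

Request:
send_rows(commands="14 0 0 0.8 0;14 0 0 0.8 0;14 0 0 0.8 0;14 0 0 0.8 0;14 0 0 0.8 0;14 0 0 0.65 0;14 0 0 0 0;14 0 0 0 0")

```text
t: 20.35
tcp_pos: [0.591, -0.0809, 0.0515]
tool_rot: [0.674, 0.739, -0.001, -0.001]
force: [-0.5, -0.8, 0.3]
finger_gap: 0.166
gripper_force: 0.0
```

```bash
python3 st.py; python3 -c "
from h import *
a=snap('scene')['pixels'][100:360,80:520];b=snap('side')['pixels'][100:420,200:460]
cv2.imwrite('pics/s6c.png',np.hstack([cv2.resize(a,(450,420)),cv2.resize(b,(340,420))])[:,:,::-1])"
```

```text
t 20.35 tool-y(x') 69.5 tool-x(y') -53.4 z 51.5 mm toolx angle 1.662 gap 0.17 F [-0.5 -0.8  0.3] q [-0.32  0.75  1.63  0.    0.76 -0.41]
```

View pics/s6c.png

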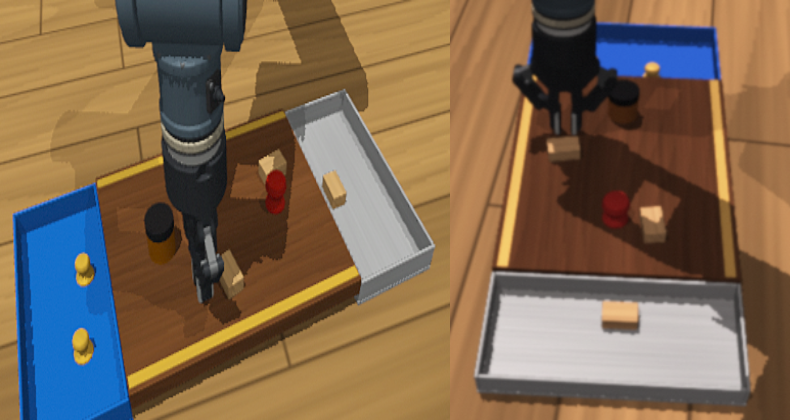

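A slipped off the fingers: it now lies lengthwise beside the knob at (653,222). C is square in front of the fingers (563,148). I'll sweep C part way, then measure everything by numbers.

Request:
send_rows(commands="14 0 0.1 -0.15 0;14 0.4 0 0 0;14 0.4 0 0 0;14 0.4 0 0 0;14 0.4 0 0 0;14 0.4 0 0 0;14 0.4 0 0 0;14 0.4 0 0 0;14 0.4 0 0 0;14 0.4 0 0 0;14 0.4 0 0 0;14 0 0 0 0")

```text
t: 21.45
tcp_pos: [0.5862, -0.0001, 0.0552]
tool_rot: [0.674, 0.739, -0.0, -0.001]
force: [-0.9, 0.6, 0.6]
finger_gap: 0.159
gripper_force: 0.0
```

```bash
cat > b.py <<'E'
from h import *
import pickle
a=.09;X=np.array([np.cos(a),np.sin(a)]);Y=np.array([-np.sin(a),np.cos(a)])
def pan(p): r=p[:,:2]-[.517,-.034]; return np.c_[r@X,r@Y]*1000
def meas(s,n):
    hsv=cv2.cvtColor(s['pixels'],cv2.COLOR_RGB2HSV)
    for nm,m,z,lo in (('oak',cv2.inRange(hsv,(8,30,95),(25,165,255)),.058,60),('red',cv2.inRange(hsv,(0,170,90),(6,255,255))|cv2.inRange(hsv,(174,170,90),(180,255,255)),.06,40)):
        for c in cv2.findContours(m,0,2)[0]:
            q=pan(ray(s,c[:,0,:].astype(float),z)); c0=q.mean(0)
            if cv2.contourArea(c)<lo or abs(c0[0])>124 or not -168<c0[1]<310: continue
            if c0[1]>165: q=pan(ray(s,c[:,0,:].astype(float),.022))
            r=cv2.minAreaRect(q.astype('float32'));print(n,nm,np.round(r[0]),np.round(r[1]),round(r[2]))
if __name__=='__main__':
    d=pickle.load(open('s0.pkl','rb'))
    for n in d: meas(d[n],n+'0')
    for n in d: meas(snap(n),n)
E
python3 b.py; python3 st.py
```

```text
scene0 red [ 4. 89.] [31. 64.] 64
side0 oak [-95. -63.] [1075. 1053.] 85
side0 red [ 3. 77.] [33. 32.] 60
scene oak [91. 50.] [30. 27.] 90
scene oak [  0. 202.] [33. 56.] 86
scene oak [-121.   98.] [1221. 1008.] 85
scene red [10. 96.] [13. 55.] 64
side oak [ -7. 209.] [42. 38.] 1
side oak [-44. -34.] [50. 17.] 74
side oak [-66. -37.] [52. 27.] 87
side oak [  25. -141.] [ 35. 113.] 7
side red [  7. 110.] [11. 25.] 60
side red [ 3. 80.] [34. 27.] 72
t 21.55 tool-y(x') 72.4 tool-x(y') 26.2 z 55.3 mm toolx angle 1.663 gap 0.16 F [-1.   1.   0.3] q [-0.19  0.74  1.66 -0.    0.74 -0.28]
```

Request:
send_rows(commands="14 0.4 0 0 0;14 0.4 0 0 0;14 0.4 0 0 0;14 0.4 0 0 0;14 0.4 0 0 0;14 0.4 0 0 0;14 0.4 0 0 0;14 0.4 0 0 0;14 0.4 0 0 0;14 0.4 0 0 0;14 0.4 0 0 0;14 0.4 0 0 0;14 0.4 0 0 0;14 0.4 0 0 0;14 0.4 0 0 0;14 0.4 0 0 0;14 0.4 0 0 0;14 0.4 0 0 0;14 0.4 0 0 0;14 0.4 0 0 0")

```text
t: 23.22
tcp_pos: [0.5721, 0.1583, 0.0553]
tool_rot: [0.674, 0.739, 0.0, 0.0]
force: [-0.1, 0.6, 0.9]
finger_gap: 0.164
gripper_force: 0.0
```

Request:
send_rows(commands="14 0.4 0 0 0;14 0.4 0 0 0;14 0 0 0 0;14 0 0 0 0;14 0 0 -0.5 0;14 0 0 -1 0;14 0 0 -1 0;14 0 0 -1 0;14 0 0 -1 0;14 0 1 0 0;14 0 1 0 0;14 0 1 0 0;14 0 1 0 0;14 0 1 0 0;14 0 0 0 0")

```text
t: 24.47
tcp_pos: [0.6748, 0.1817, 0.1466]
tool_rot: [0.675, 0.738, 0.002, 0.002]
force: [0.5, -0.6, 0.6]
finger_gap: 0.164
gripper_force: 0.0
```

```bash
python3 st.py; python3 -c "
from h import *
import pickle
A=snap('scene');B=snap('side');pickle.dump({'scene':A,'side':B},open('s7.pkl','wb'))
a=A['pixels'][140:300,290:520];b=B['pixels'][200:420,200:460]
cv2.imwrite('pics/s7c.png',np.hstack([cv2.resize(a,(390,420)),cv2.resize(b,(400,420))])[:,:,::-1])"
```

```text
t 24.47 tool-y(x') 176.5 tool-x(y') 200.7 z 146.6 mm toolx angle 1.66 gap 0.16 F [ 0.5 -0.6  0.6] q [ 0.1   0.73  1.31 -0.    1.1   0.01]
```

View pics/s7c.png

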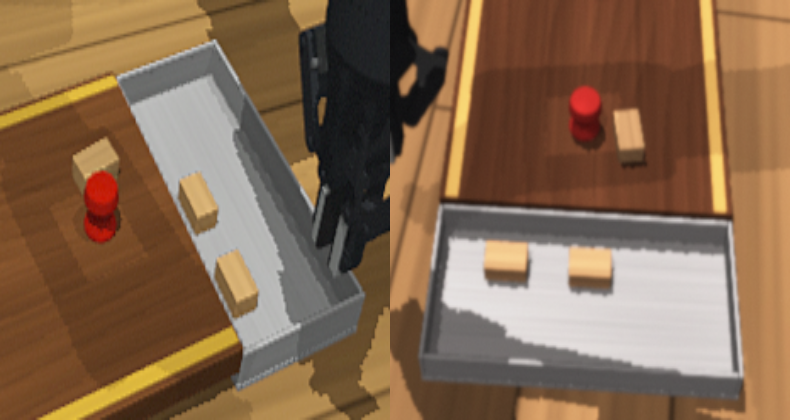

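B and C lie in the tray (side half, 590,267 and 506,259). A lies lengthwise beside the knob at (628,135). Next I'll measure A and check the knob and jar.

```bash
python3 - <<'E'
from b import *
d=pickle.load(open('s7.pkl','rb'));d0=pickle.load(open('s0.pkl','rb'))
for n,b in (('side',(355,268)),('scene',(346,200))):
    s=d[n];hsv=cv2.cvtColor(s['pixels'],cv2.COLOR_RGB2HSV)
    m=cv2.inRange(hsv,(8,30,150),(25,150,255));w=np.zeros_like(m);w[b[1]-25:b[1]+25,b[0]-25:b[0]+25]=255
    for c in cv2.findContours(m&w,0,1)[0]:
        if cv2.contourArea(c)<50: continue
        r=cv2.minAreaRect(pan(ray(s,c[:,0,:].astype(float),.058)).astype('float32'));print(n,'A',np.round(r[0]),np.round(r[1]),round(r[2]))
    for k,z in(('t0',d0),('now',d)):
        h=cv2.cvtColor(z[n]['pixels'],cv2.COLOR_RGB2HSV);m=((h[...,0]<8)|(h[...,0]>172))&(h[...,1]>200)&(h[...,2]>60)
        q=np.argwhere(m);c=(327,260) if n=='side' else (349,217);q=q[(abs(q[:,1]-c[0])<30)&(abs(q[:,0]-c[1])<30)]
        top=np.median(q[q[:,0]<q[:,0].min()+10],0);print(n,k,'knob top px',top[::-1],len(q),pan(ray(z[n],top[::-1],.074)))
E
```

```text
side A [-41. 102.] [26. 41.] 9
side t0 knob top px [326. 251.] 421 [[ 3.56784419 86.045104  ]]
side now knob top px [327. 251.] 353 [[ 2.05571791 85.95514468]]
scene A [-41. 103.] [26. 40.] 9
scene t0 knob top px [349. 210.] 466 [[ 0.79584079 89.19651223]]
scene now knob top px [350. 210.] 451 [[ 1.36697685 90.67492614]]
```

The knob hasn't moved. A is at (-41,102), 9° off lengthwise. I'll approach from behind it with the fingers shut, at x' = -46.

Request:
send_rows(commands="0 -0.61 -0.93 0 0;0 -0.61 -0.93 0 0;0 -0.61 -0.93 0 0;0 -0.61 -0.93 0 0;0 -0.61 -0.93 0 0;0 -0.61 -0.93 0 0;0 -0.61 -0.93 0 0;0 -0.61 -0.93 0 0;0 -0.61 -0.93 0 0;0 -0.61 -0.93 0 0;0 -0.61 -0.93 0 0;0 -0.61 -0.93 0 0;0 0 0 0 0;0 0 0 0 0;0 0 0 0 0")

```text
t: 25.82
tcp_pos: [0.4614, 0.0165, 0.1458]
tool_rot: [0.674, 0.738, 0.0, 0.0]
force: [0.6, -0.3, -0.2]
finger_gap: 0.0
gripper_force: 0.0
```

```bash
python3 st.py
```

```text
t 25.82 tool-y(x') -50.8 tool-x(y') 55.3 z 145.8 mm toolx angle 1.661 gap 0.0 F [ 0.6 -0.3 -0.2] q [-0.21  0.47  1.93  0.    0.75 -0.3 ]
```

Request:
send_rows(commands="0 0 0.2 0 0;0 0 0 0.75 0;0 0 0 0.75 0;0 0 0 0.75 0;0 0 0 0.75 0;0 0 0 0.75 0;0 0 0 0.75 0;0 0 0 0 0;0 0 0 0 0")

```text
t: 26.57
tcp_pos: [0.4657, 0.0173, 0.0547]
tool_rot: [0.674, 0.739, -0.0, -0.001]
force: [0.9, 0.4, 0.1]
finger_gap: 0.0
gripper_force: 0.0
```

Request:
send_rows(commands="0 0.3 0 0 0;0 0.3 0 0 0;0 0.3 0 0 0;0 0.3 0 0 0;0 0.3 0 0 0;0 0.3 0 0 0;0 0.3 0 0 0;0 0.3 0 0 0;0 0.3 0 0 0;0 0.3 0 0 0;0 0.3 0 0 0;0 0 0 0 0")

```text
t: 27.57
tcp_pos: [0.459, 0.0835, 0.0553]
tool_rot: [0.674, 0.739, -0.0, -0.0]
force: [0.7, 0.1, 0.8]
finger_gap: 0.001
gripper_force: 0.0
```

```bash
python3 st.py; cat > c.py <<'E'
from b import *
d={n:snap(n) for n in('scene','side')}
for n in d:
    s=d[n];hsv=cv2.cvtColor(s['pixels'],cv2.COLOR_RGB2HSV)
    m=cv2.inRange(hsv,(8,30,70),(25,160,255))
    # keep only pixels over the inner panel end / tray
    g=np.argwhere(m>0)[:,::-1].astype(float);p=pan(ray(s,g,.05));k=(abs(p[:,0])<105)&(p[:,1]>60)&(p[:,1]<290)
    w=np.zeros_like(m);gi=g[k].astype(int);w[gi[:,1],gi[:,0]]=255
    for c in cv2.findContours(w,0,1)[0]:
        if cv2.contourArea(c)<60: continue
        for z in(.058,.02):
            r=cv2.minAreaRect(pan(ray(s,c[:,0,:].astype(float),z)).astype('float32'));print(n,z,np.round(r[0]),np.round(r[1]),round(r[2]))
E
python3 c.py
```

```text
t 27.57 tool-y(x') -47.2 tool-x(y') 122.3 z 55.3 mm toolx angle 1.663 gap 0.0 F [0.7 0.1 0.8] q [-0.06  0.65  1.97  0.    0.52 -0.15]
scene 0.058 [ 96. 175.] [33. 30.] 90
scene 0.02 [ 66. 200.] [36. 32.] 90
scene 0.058 [ 33. 177.] [33. 51.] 90
scene 0.02 [ -2. 201.] [35. 54.] 90
scene 0.058 [-28. 150.] [46. 47.] 80
scene 0.02 [-67. 173.] [49. 50.] 80
scene 0.058 [  8. 280.] [206.   6.] 0
scene 0.02 [-29. 313.] [221.   6.] 0
side 0.058 [ -6. 231.] [36. 40.] 89
side 0.02 [ -7. 208.] [38. 42.] 89
side 0.058 [ 69. 230.] [40. 37.] 3
side 0.02 [ 72. 207.] [42. 39.] 3
side 0.058 [-83. 113.] [55. 41.] 83
side 0.02 [-88.  83.] [58. 44.] 83
side 0.058 [ 27. 126.] [114. 159.] 86
side 0.02 [28. 96.] [121. 167.] 86
```

A stays in front of the fingers at about (-38,152), past the knob. I'll push it over.

Request:
send_rows(commands="0 0.35 0 0 0;0 0.35 0 0 0;0 0.35 0 0 0;0 0.35 0 0 0;0 0.35 0 0 0;0 0.35 0 0 0;0 0.35 0 0 0;0 0.35 0 0 0;0 0.35 0 0 0;0 0.35 0 0 0;0 0.35 0 0 0;0 0.35 0 0 0;0 0.35 0 0 0;0 0 0 0 0;0 0 0 0 0;0 0 0 -0.5 0;0 0 0 -1 0;0 0 0 -1 0;0 0 0 -1 0;0 0 0 -1 0")

```text
t: 29.33
tcp_pos: [0.4509, 0.1726, 0.1468]
tool_rot: [0.674, 0.738, -0.0, -0.0]
force: [1.3, -0.6, -0.0]
finger_gap: -0.002
gripper_force: 0.0
```

Request:
send_rows(commands="0 0 -1 -0.5 0;0 0 -1 -0.5 0;0 0 -1 0 0;0 0 -1 0 0;0 0.5 -0.5 0 0;0 0.5 0 0 0;0 0.5 0 0 0;0 0 0 0 0;0 0 0 0 0;0 0 0 0 0")

```text
t: 30.17
tcp_pos: [0.3588, 0.1944, 0.1656]
tool_rot: [0.674, 0.739, 0.0, 0.0]
force: [0.1, 0.0, -0.2]
finger_gap: 0.002
gripper_force: 0.0
```

```bash
python3 st.py; python3 c.py; python3 -c "
from h import *
a=snap('scene')['pixels'][140:340,80:520];b=snap('side')['pixels'][110:420,200:460]
cv2.imwrite('pics/s8c.png',np.hstack([cv2.resize(a,(440,420)),cv2.resize(b,(350,420))])[:,:,::-1])"
```

```text
t 30.17 tool-y(x') -137.0 tool-x(y') 241.7 z 165.6 mm toolx angle 1.662 gap 0.0 F [ 0.1  0.  -0.2] q [ 0.22  0.37  2.03 -0.    0.73  0.13]
scene 0.058 [ 96. 175.] [33. 30.] 90
scene 0.02 [ 66. 200.] [36. 32.] 90
scene 0.058 [  7. 174.] [206.  38.] 0
scene 0.02 [-29. 199.] [221.  41.] 0
scene 0.058 [  9. 280.] [204.   6.] 0
scene 0.02 [-28. 313.] [219.   6.] 0
side 0.058 [ 69. 230.] [36. 40.] 90
side 0.02 [ 72. 206.] [38. 43.] 90
side 0.058 [-27. 221.] [93. 46.] 25
side 0.02 [-29. 196.] [98. 49.] 25
side 0.058 [  0. 123.] [113. 207.] 90
side 0.02 [-0. 94.] [119. 219.] 90
```

View pics/s8c.png

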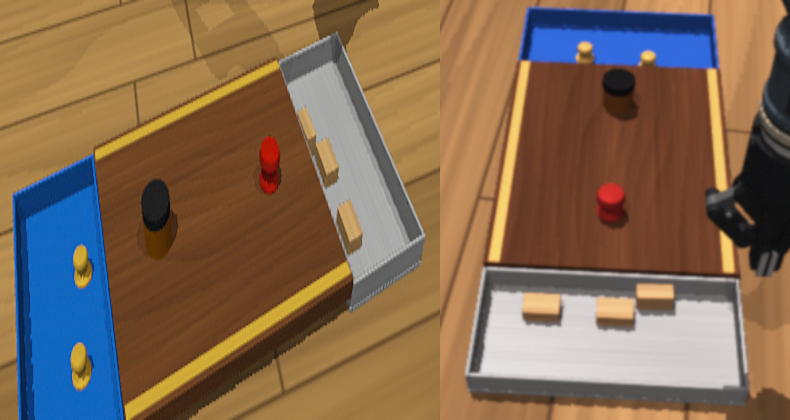

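All three blocks appear in the tray. A is close to the near wall (side half, 655,294), so I'll triangulate its height.

```bash
python3 - <<'E'
from b import *
d={n:snap(n) for n in('scene','side')}
def tri(u,v):
    A=ray(d['side'],u,0)[0];B=ray(d['scene'],v,0)[0];a=np.array(d['side']['eye']);b=np.array(d['scene']['eye'])
    D=np.c_[A-a,-(B-b)];t=np.linalg.lstsq(D,b-a,rcond=None)[0];p=a+t[0]*(A-a);q=b+t[1]*(B-b);m=(p+q)/2
    return pan(m[None])[0].round(),(m[2]*1e3).round(1),'miss',(np.linalg.norm(p-q)*1e3).round(1)
def rects(n,w,top):
    h=cv2.cvtColor(d[n]['pixels'],cv2.COLOR_RGB2HSV);m=cv2.inRange(h,(8,30,top),(25,160,255))
    x0,y0,x1,y1=w;M=np.zeros_like(m);M[y0:y1,x0:x1]=m[y0:y1,x0:x1]
    k,l,st,ce=cv2.connectedComponentsWithStats(M,connectivity=4)
    return [(ce[i].round(1),st[i].tolist()) for i in range(1,k) if st[i,4]>30]
for top in(175,):
    S=rects('side',(250,315,395,360),top);C=rects('scene',(370,185,450,265),top)
    print(S,C)
    for s in S:
        for c in C: 
            r=tri(s[0],c[0])
            if r[-1]<8: print(s[0],c[0],*r)
E
```

```text
[(array([359.3, 324.5]), [346, 320, 28, 10, 274]), (array([274.6, 333.3]), [260, 326, 30, 16, 419]), (array([329.7, 336.5]), [315, 329, 30, 16, 438])] [(array([386.2, 198.1]), [377, 191, 19, 15, 138]), (array([406.7, 213.5]), [396, 205, 22, 18, 212]), (array([429.6, 244.4]), [418, 235, 24, 20, 260])]
[359.3 324.5] [386.2 198.1] [-49. 186.] 29.3 miss 0.3
[274.6 333.3] [429.6 244.4] [ 73. 203.] 22.5 miss 0.3
[329.7 336.5] [406.7 213.5] [ -7. 204.] 22.6 miss 0.9
```

A's top is at 29 mm: it stands on its long narrow side on the tray floor, with its centre about 11 mm inside the limit. B and C lie flat (tops about 22 mm). The arm is clear of everything.

```bash
python3 -c "
from station import sign_off
print(sign_off())"
```

```text
the job is handed in; nothing more can be done
None
```

I swept all three offcuts into the steel scrap tray and handed the job in at about 30 s; the jar, knob and brass pulls look undisturbed in the last pictures, though I only measured the knob, and sign-off gave no verdict.

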